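Stack and lock a two-tier kitchen carrier

ROBOT

A 6-joint arm with a two-finger parallel gripper is mounted at the origin on a cart in front of the work surface, level with it; the furniture and walls round the work are solid. World frame = base frame: x ahead of the robot, y to its left, z up, the work surface at z = 0. Lengths are in m, angles in rad, forces in N, time in s.
With the tool pointing down it reaches from about 0.3 to 0.875 m from the base axis. Payload 6.4 kg.
Tool frame: the origin (TCP) lies at the very end of the fingers, on their centre line; the grasp point (between the pads) lies 19 mm behind it (ctrl.hold_point_z is the distance from the TCP to the grasp point, in m); y points along the fingers, x is the direction in which the jaws open and shut, and the axes are right-handed (so a half turn about y gives the same grasp; the last joint's range is limited). The gripper opens to 85 mm and grips with 20 to 120 N. Pads are 22 mm wide; open, the fingers measure 114 mm over their backs; the gripper's body (76 mm by 85 mm) begins 54 mm behind the grasp point. The pads swing forward as they close: fully open they stand 13 mm farther back than shut.
Start: joints at [0.975, 0.181, 1.607, -0, 1.354, -0.206], TCP at [0.218, 0.532, 0.231] pointing down, gripper open.
Joint ranges: [-2.99, 2.99], [-0.89, 2.07], [0.3, 2.58], [-1.14, 4.28], [0, 2.63], [-3.12, 3.12]. Speed limits (rad/s): [2.57, 2.57, 3.01, 3.14, 3.14, 3.14].

INTERFACE

Orientations are given as a unit quaternion [w, x, y, z].
In Python, from bench import ctrl, imaging gives the robot as it stands.
- The arm moves only by the shell command python3 -m jog 'ROWS'. ROWS is JSON, a list of rows, each a list of 3 entries, a list of its own where there are three numbers: the shift along the tool's x, y, z in cm, then the turn, a rotation vector about the tool's x, y, z in rad, then the finger opening in cm, from 0 to 8.54. A call has 1 to 12 rows; each row shifts and turns the pose as measured when the row begins, along the tool's axes as they then stand; what a row does not reach is not made up. A row lasts 1/12 s, in which the tool goes at most 41.7 mm and 7.16 degrees, less where a joint would pass 70% of its speed; a pose out of reach is approached as far as the arm can. A call is refused whole if a number of a shift passes 4.17 or a number of a turn 0.125, either way. A call with a gripper value outside its range is refused whole. The fingers move at their own pace and stop on an object; the grip force is fixed at half the most. Time passes only in rows, so rows that do not move let the fingers close. It gives the time, the measured TCP pose, the force and the opening at its end, in the units of the state.
- ctrl.get_obs(): the state, without advancing time (a new reading comes with each control period).
- imaging.camera(name): name is "side" or "top"; returns a dict with "frame" (384x512x3 uint8, red, green, blue), "depth" (384x512 float32, m along the optical axis (not along the pixel's ray), 0 where there is no reading), "K" (3x3 intrinsics, pixels), "k1" (the pictures are not rectified: a ray, as slopes to the right and down, at radius r is drawn at 1 + k1 r^2 times it, then the intrinsics apply), "R" (3x3) and "t" (3): a world point X has camera coordinates R X + t. Camera axes: x right, y down, z forward; pixel columns grow to the right and rows downward; lengths in m; the calibration is good to about 2 mm. A picture is of the moment at which its call begins.
- ctrl.hand_in(): hands the job in, once; it reports no verdict.
The state is a dict: "time_s": time; "q": joint angles; "dq": joint speeds; "joint_efforts": joint torques, N m; "eef_pos": TCP position; "eef_rot": TCP orientation; "wrist_force": force on the tool from outside, world axes, zero at the start; "torque": the same for the moment, N m; "opening": opening from 0.0 (shut) to 1.0 (fully open).
Only numpy, scipy, OpenCV 4.12 (cv2) and the standard library are available. Lean on these libraries where they do the work, as an engineer would, in place of code of your own. Each camera call takes 0.05 s, during which the arm holds its last target. There are 200 camera calls.

TASK

Put the two-tier wooden carrier back together: lift the top tray off the sloping wire drying stand by its T-handle and lower it, level and without slamming it, onto the base tray so that all four corner lugs sit fully home in the corner sockets. Then lock the tiers: press the T-handle down while turning it clockwise (seen from above) until its cross-bar drops through the slot of the steel keeper plate, keep it down and turn it on clockwise to its stop, and let go. Leave the base tray standing about where it is, and do not shift the other things on the worktop.

Things in the scene. Friction and masses are not known exactly. Their poses are not given: they have to be found in the camera images.
- top_tray: Shallow pale-wood tray, 160 (own x) x 220 (own y) mm, 44 mm high; 0.5 kg. Origin: centre of the floor's underside; z = its own up. Starts on the drying stand, sloping 30 deg: -x edge (robot's side) lowest, behind stops 24 mm high, so take it off along its own z by 30 mm or more. In use it lies level. Either way round (half turn) is right. Carry it by the T-handle in its middle.
- top_lug (a point): Foot of one of the top tray's four round lugs, here that at own x = +60, y = +90 mm (the others at +-60, +-90), 15 mm below the tray's underside. Lugs are 14 mm thick, the last 6 mm tapering to 8 mm.
- handle_grip (a point): Middle of the T-handle's wooden bar, where to grip: bar 72 mm long (own y), 14 mm thick (own x, the way the fingers close), 16 mm high; z = tray's z. Handle up: 62 mm above the tray's origin along its z; pressed: 46 mm. A boss in the tray's middle under it is 18 mm high, 40 mm wide. The stem ends under the tray in a steel cross-bar, 36 x 8 x 8 mm, parallel to the handle bar.
- handle_press (a joint): How far the handle is pressed down into the tray, m: 0 = up (start; the tray hangs from it so), 0.016 = fully down. Stiff (about 4 N), stays where left. With the tray home but the handle not in line with the slot, the cross-bar meets the keeper plate after 2 mm and goes no deeper.
- handle_turn (a joint): Turn of the handle in the tray, rad, positive clockwise from above. 0 = bar parallel to the tray's own y: there (within about 0.15) the cross-bar passes the keeper slot when the tray is home. Starts at -0.55 to -0.35; stop of the lock at +0.95. Friction 0.08 N m, stays where left. Turns on past the slot only when pressed fully down.
- base_tray: Deeper slatted pale-wood crate standing level on the worktop, loose, 1.1 kg, 160 (own x) x 220 (own y) mm, walls 86 mm high. Origin: centre of its underside, z up. A lemon lies in it. Its four corner posts are 90 mm high; the top tray's underside rests on them, so the tray's origin then stands 90 mm above this one.
- base_socket (a point): Centre of the mouth of one of the base tray's four sockets, 90 mm above its underside, here that at own x = +60, y = +90 mm (the others at +-60, +-90). Each is a 17 mm square hole, 20 mm deep, in the top of a 29 mm square corner post.
- keeper_slot (a point): Middle of the slot in the steel keeper plate, on the base tray's centre line, at the plate's top, 78 mm above the tray's underside. Slot 42 mm (own y) x 18 mm (own x); plate 5 mm thick, free below for the cross-bar to turn.
- drying_stand: Fixed stand of 7 mm steel wire, 90 mm wide (own y), 170 mm deep: two rails rising at 30 degrees away from its front (own -x), with front stops. Origin on the worktop; the middle of the tray's underside lies 62 mm above it, give or take 10 mm along own y.
- shaker: Bystander: glass salt shaker, standing at the back or side of the worktop; leave it alone.
- oil_small: Bystander: small glass oil bottle, 164 mm tall, standing at the back or side of the worktop; leave it alone.

How it is judged:
On the way, in this order (a step that is already met when the one before it is completed fails the run):
1. the top tray is lifted clear of the drying stand (contact force between top_tray and drying_stand below 0.01 N and distance between top_tray and drying_stand above 0.11 m), for 0.1 s.
2. the top tray sits on the base tray with its four lugs home in the sockets (horizontal distance between top_tray and base_tray below 0.004 m and angle between the x axis of top_tray and the x axis of base_tray, either way round below 0.06 rad and angle between the z axis of top_tray and the z axis of base_tray, either way round below 0.03 rad and z of top_tray in the frame of base_tray between 0.087 and 0.0925 m), for 0.2 s.
At the end, for the whole second after the job is handed in: The top tray is home on the base tray (centres within 4 mm, yaw within 0.06 rad, origin 87 to 92.5 mm above the base's and parallel within 0.03 rad), the handle is pressed at least 13 mm down and turned at least 0.7 rad clockwise past the slot, the base stands level, and both trays are at rest (all of step 2 and value of joint handle_press above 0.013 m and value of joint handle_turn above 0.7 rad and angle between base_tray's own z axis and vertical below 0.03 rad and linear speed of each of top_tray, base_tray below 0.02 m/s); the robot touches nothing.
It fails at once if the base tray is shoved more than 40 mm from its place (distance of base_tray from where it was at the start of the episode above 0.04 m).
It fails at once if the top tray is slammed onto the base tray (more than 90 N) (contact force between top_tray and base_tray above 90 N).
It fails at once if another thing on the worktop is shifted more than 25 mm (distance of any of shaker, oil_small from where it was at the start of the episode above 0.025 m).
It also fails if it takes over 50 s, if anything falls off the work surface, if the arm or the gripper's body presses on something with over 40 N, if the wrist force passes 120 N, or if a joint passes its speed limit or range.

## Working session

There is one attempt and no reset: what is moved stays moved. The work goes in short steps, Python scripts to look and compute and a shell command to move; the robot and the scene stay as the last step left them, time stands still between calls to the robot, and variables do not carry over. Pictures are saved under pics/ and viewed, about 8 in all and at most 12, crops included, and the job is handed in when it is done.

```bash
ls; mkdir -p pics
cat > h.py <<'E'
import numpy as np, cv2
from bench import ctrl, imaging
from scipy.spatial.transform import Rotation as Ro
def cam(n):
    return imaging.camera(n)
def pts(c):
    "world point per pixel from depth"
    H,W=c['depth'].shape; v,u=np.mgrid[0:H,0:W].astype(float)
    d=np.array([c['k1'],0,0,0,0],float)
    s=cv2.undistortPoints(np.stack([u.ravel(),v.ravel()],1)[:,None],np.array(c['K'],float),d)[:,0]
    z=c['depth'].ravel()
    X=np.c_[s*z[:,None],z]
    return ((X-c['t'])@np.array(c['R'])).reshape(H,W,3)
def pose():
    o=ctrl.get_obs(); q=o['eef_rot']; return np.array(o['eef_pos']),Ro.from_quat([q[1],q[2],q[3],q[0]]).as_matrix(),o
def save(n,img,s=1.5):
    cv2.imwrite('pics/'+n,cv2.resize(img[:,:,::-1],None,fx=s,fy=s,interpolation=cv2.INTER_CUBIC))
E
python3 - <<'E'
from h import *
a=cam('side');b=cam('top')
np.savez('c0.npz',ps=pts(a),pt=pts(b),fs=a['frame'],ft=b['frame'])
both=np.vstack([a['frame'],b['frame']])
save('s0.png',a['frame']);save('t0.png',b['frame'])
for c in(a,b): print(c['K'],c['k1'],-np.array(c['R']).T@c['t'],(c['depth']>0).mean())
p,R,o=pose();print(p,R,o)
E
```

```text
pics
[[463.45705749   0.         254.01397581]
 [  0.         463.45705749 185.94936054]
 [  0.           0.           1.        ]] 0.05410688543860028 [-0.02680722 -0.9390187   0.65020873] 0.9960479736328125
[[482.03213905   0.         254.74885975]
 [  0.         482.03213905 189.39287038]
 [  0.           0.           1.        ]] -0.1661921402555377 [0.51082368 0.11466419 1.42735095] 0.9958699544270834
[0.21820765 0.53147178 0.23049619] [[ 3.79964093e-01 -8.35225246e-04 -9.25000860e-01]
 [ 9.24999982e-01 -1.30413149e-03  3.79964910e-01]
 [-1.52367903e-03 -9.99998801e-01  2.77060200e-04]] {'time_s': 0.1, 'q': array([ 9.74728204e-01,  1.81472888e-01,  1.60785546e+00, -4.19232403e-05,
        1.35381243e+00, -2.06300901e-01]), 'dq': array([ 4.35509156e-05, -2.00634710e-03, -9.15107092e-04,  1.44073868e-03,
       -1.05288732e-05,  2.43475057e-04]), 'joint_efforts': array([ 8.28324937e-04, -4.45876336e+01, -3.52242100e+01, -1.63128302e-04,
        4.06575302e-03, -4.77865854e-07]), 'eef_pos': array([0.21820765, 0.53147178, 0.23049619]), 'eef_rot': array([-0.58714075,  0.5875779 ,  0.39320946, -0.39421349]), 'wrist_force': array([-0.47453614,  0.68831232, -0.09488677]), 'torque': array([0.03838335, 0.02492076, 0.04775134]), 'opening': 1.0004673492574045}
```

View pics/s0.png

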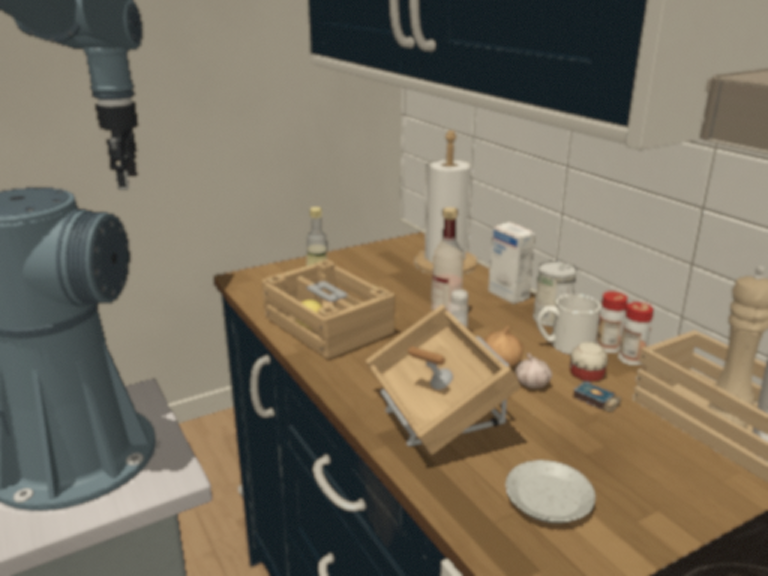

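View pics/t0.png

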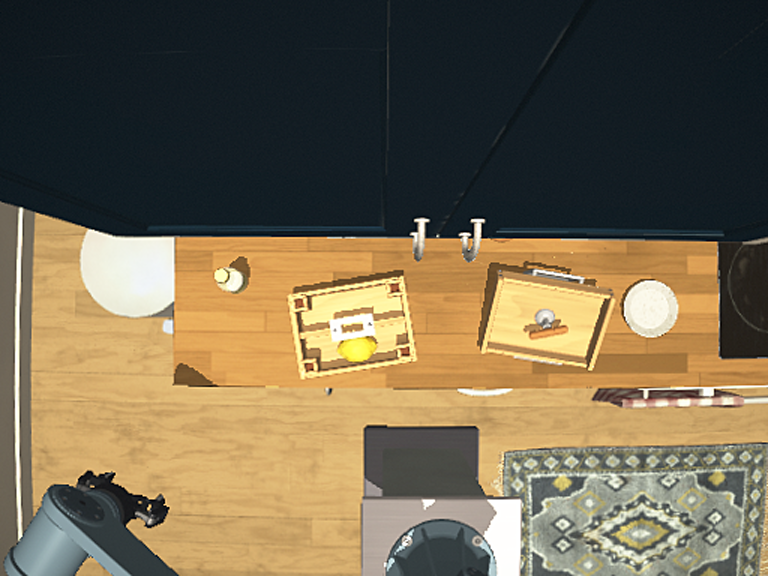

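Run:
```python
from h import *
d=np.load('c0.npz')
for k in('t','s'):
    P=d['p'+k];F=d['f'+k];hsv=cv2.cvtColor(F,cv2.COLOR_RGB2HSV)
    X,Y,Z=P[...,0],P[...,1],P[...,2]
    # base rim
    reg=(Y>.02)&(Y<.4)&(X>.3)&(X<.62)
    m=reg&(Z>.08)&(Z<.1)
    r=cv2.minAreaRect(P[m][:,:2].astype(np.float32)); print(k,'base rect',r, m.sum(), 'medz',np.median(Z[m]))
    # dark sockets
    if k=='t':
        m=np.zeros(Z.shape,np.uint8); m[180:255,190:282]=1
        dk=((hsv[...,2]<140)&(m>0)&(hsv[...,1]>90)).astype(np.uint8)
        n,l,st,c=cv2.connectedComponentsWithStats(dk)
        for i in range(1,n):
            if st[i,4]>8: print('dark',c[i],st[i,4], P[int(c[i][1]),int(c[i][0])])
        wh=((hsv[...,1]<60)&(hsv[...,2]>150)&(m>0)); print('plate',wh.sum(),P[wh].mean(0))
    # handle
    b=(slice(140,260),slice(300,420)) if k=='t' else (slice(200,300),slice(240,345))
    S=np.zeros(Z.shape,bool);S[b]=1
    h=S&(hsv[...,0]<13)&(hsv[...,1]>110)&(Z>.05)
    n,l,st,c=cv2.connectedComponentsWithStats(h.astype(np.uint8))
    i=1+np.argmax(st[1:,4]); q=P[l==i]; print('handle',c[i],st[i],q.mean(0)); 
    u,s,v=np.linalg.svd(q-q.mean(0)); print(' dir',v[0],'ext',np.ptp(q@v[0]))
    # floor plane ransac
    q=P[S&(Z>.03)&(Z<.25)&(Y<.0)]
    rng=np.random.default_rng(0);best=0
    for _ in range(400):
        a=q[rng.choice(len(q),3,0)];nn=np.cross(a[1]-a[0],a[2]-a[0]);nn/=np.linalg.norm(nn)+1e-9
        if abs(nn[2])<.7: continue
        I=abs((q-a[0])@nn)<.003
        if I.sum()>best: best=I.sum();bi=I
    f=q[bi];u,s,v=np.linalg.svd(f-f.mean(0),full_matrices=False);nn=v[2]*np.sign(v[2][2]);print(' plane n',nn,best,len(q),'tilt',np.degrees(np.arccos(nn[2])),'off',nn@f.mean(0),f.mean(0))
```

```text
t base rect ((0.4927085340023041, 0.22887596487998962), (0.3469263017177582, 0.19819557666778564), 87.69649505615234) 992 medz 0.08519859855906278
dark [233.50883392 186.75971731] 283 [ 0.58455189  0.18565043 -0.00134634]
dark [205.7826087  200.91304348] 23 [0.54131264 0.26325477 0.04821019]
dark [199.22222222 213.77777778] 36 [0.50384541 0.28182522 0.03434759]
dark [270.09090909 226.09090909] 11 [0.46694297 0.07539615 0.00676323]
dark [202.43589744 232.84615385] 39 [0.4487796  0.27310525 0.03004119]
dark [214.4516129  243.25806452] 31 [0.41570355 0.23996745 0.00717865]
dark [240.41935484 241.96774194] 31 [0.42455005 0.16212111 0.04386265]
plate 349 [0.4903368  0.17826727 0.08421319]
handle [376. 217.] [376 217   1   1   1] [ 0.49584662 -0.2124903   0.11705484]
 dir [1. 0. 0.] ext 0.0
 plane n [-0.49329214  0.08252593  0.86594014] 1954 4490 tilt 30.009768529338217 off -0.21014503119184333 [ 0.51230498 -0.18888469  0.0671627 ]
s base rect ((0.49191227555274963, 0.2269003540277481), (0.34694042801856995, 0.1973939687013626), 89.37787628173828) 862 medz 0.08542938796577182Traceback (most recent call last):
  File "<stdin>", line 23, in <module>
    return _wrapfunc(a, 'argmax', axis=axis, out=out, **kwds)
    return bound(*args, **kwds)
ValueError: attempt to get argmax of an empty sequence
```

Run:
```python
from h import *
d=np.load('c0.npz')
n=None
for k in('t','s'):
    P=d['p'+k];F=d['f'+k];hsv=cv2.cvtColor(F,cv2.COLOR_RGB2HSV).astype(int)
    X,Y,Z=P[...,0],P[...,1],P[...,2]
    m=(Y>.04)&(Y<.32)&(X>.35)&(X<.61)&(Z>.075)&(Z<.1)
    nn,l,st,c=cv2.connectedComponentsWithStats(m.astype(np.uint8))
    big=np.isin(l,[i for i in range(1,nn) if st[i,4]>60])
    hull=P[big]; r=cv2.minAreaRect(hull[:,:2].astype(np.float32)); print(k,'base',r,big.sum(),[ (tuple(np.round(c[i])),st[i,4]) for i in range(1,nn) if st[i,4]>30])
    print(' hsv',[hsv[y,x].tolist() for x,y in ([(365,221),(360,222),(372,219),(350,215)] if k=='t' else [(285,236),(280,234),(292,238),(270,250)])])
    N=np.array([-0.49329214,0.08252593,0.86594014]); hgt=P@N+0.21014503
    e=N.copy(); ex=np.array([np.cos(.1655)*np.cos(np.pi/6),-np.sin(.1655)*np.cos(np.pi/6),.5]);ey=np.cross(N,ex)
    C=P[...]@np.array([ex,ey,N]).T
    S=(abs(X-.5)<.14)&(Y<-.05)&(Y>-.36)
    # walls' top rim
    for lo,hi in ((-.015,.004),(.02,.045),(.048,.07)):
        q=S&(hgt>lo)&(hgt<hi); 
        if q.sum()<5: continue
        cc=C[q]; print(lo,q.sum(),np.percentile(cc[:,0],[0,1,5,50,95,99,100]).round(4),np.percentile(cc[:,1],[0,1,5,50,95,99,100]).round(4))
    # handle: highest points inside
    q=S&(hgt>.035)&(hgt<.08)&(hsv[...,0]<16)
    v,u=np.where(q); print('handle px',u.min(),u.max(),v.min(),v.max())
    cc=np.c_[C[q][:,:2],hgt[q]]; print('h rect (tray fr)',cv2.minAreaRect(cc[:,:2].astype(np.float32)),cc.mean(0),len(cc), P[q].mean(0))
```

```text
t base ((0.49076592922210693, 0.17800873517990112), (0.1603929102420807, 0.22059431672096252), 9.480913162231445) 1316 [((np.float64(234.0), np.float64(218.0)), np.int32(1045)), ((np.float64(234.0), np.float64(218.0)), np.int32(271))]
 hsv [[16, 161, 247], [16, 160, 248], [14, 166, 226], [24, 109, 255]]
-0.015 3800 [0.3405 0.3536 0.3612 0.4616 0.5739 0.5871 0.5906] [-0.2926 -0.2776 -0.2339 -0.1081 -0.0087  0.0119  0.0221]
0.02 1048 [0.3256 0.3334 0.419  0.5009 0.5775 0.5787 0.5806] [-0.2109 -0.2092 -0.2061 -0.1012  0.0096  0.0106  0.0113]
0.048 160 [0.4797 0.4804 0.4847 0.4997 0.5129 0.5153 0.5163] [-0.1334 -0.1322 -0.1284 -0.0982 -0.0686 -0.0656 -0.0648]
handle px 322 405 188 245
h rect (tray fr) ((0.4981887936592102, -0.09930028766393661), (0.22224965691566467, 0.13888895511627197), 89.04690551757812) [ 0.49896474 -0.09270679  0.0556507 ] 147 [ 0.48707914 -0.17536727  0.11577051]
s base ((0.49087995290756226, 0.17493349313735962), (0.16824406385421753, 0.22640377283096313), 9.683812141418457) 1192 [((np.float64(218.0), np.float64(194.0)), np.int32(1006)), ((np.float64(218.0), np.float64(194.0)), np.int32(186))]
 hsv [[15, 131, 164], [14, 130, 167], [14, 130, 167], [18, 99, 198]]
-0.015 4714 [0.31   0.3246 0.3486 0.4466 0.5629 0.5852 0.5895] [-0.2933 -0.286  -0.2598 -0.1193 -0.0061  0.0067  0.0234]
0.02 1636 [0.3208 0.3295 0.4195 0.4955 0.5753 0.5777 0.5797] [-0.2147 -0.2129 -0.2118 -0.1268  0.0036  0.007   0.0122]
0.048 183 [0.4813 0.4821 0.4843 0.4996 0.5136 0.5164 0.5171] [-0.1378 -0.135  -0.1334 -0.109  -0.0765 -0.0718 -0.069 ]
handle px 272 295 231 242
h rect (tray fr) ((0.49616989493370056, -0.1029345840215683), (0.012384528294205666, 0.07109735906124115), 23.3743953704834) [ 0.49756493 -0.10678443  0.06092267] 140 [ 0.48096357 -0.18861776  0.11963765]
```

```bash
cat >> h.py <<'E'
ez=np.array([0,0,1.])
def rowsto(p,R,n=None):
    "print constant row (shift cm, turn rad) x n from the measured pose to p,R"
    c,Q,o=pose(); rv=Ro.from_matrix(Q.T@R).as_rotvec(); dl=Q.T@(p-c)
    if n is None: n=int(max(np.ceil(np.linalg.norm(rv)/.11),np.ceil(np.linalg.norm(dl)/.035),1))
    A=sum(Ro.from_rotvec(rv/n*i).as_matrix() for i in range(n)); s=np.linalg.solve(A,dl)
    print('n',n,'shift',(s*100).round(3),'turn',(rv/n).round(4),'| total cm',(dl*100).round(2),'rad',rv.round(3))
def toolR(x,y):
    x=x-y*(x@y); x/=np.linalg.norm(x); return np.c_[x,y,np.cross(x,y)]
def yawR(a): return toolR(np.array([np.cos(a),np.sin(a),0]),-ez)
# tray on stand
a=-.1655; ex=np.array([np.cos(a)*np.cos(np.pi/6),np.sin(a)*np.cos(np.pi/6),.5]); N=np.array([-np.cos(a)*.5,-np.sin(a)*.5,np.cos(np.pi/6)]); ey=np.cross(N,ex)
hang=.408
grip=.4985*ex-.0995*ey-.154*N
Rg=toolR(np.cos(hang)*ex+np.sin(hang)*ey,-N)
base=np.array([.4908,.1778,0]); byaw=.165
E
python3 - <<'E'
from h import *
print(grip, 'origin',grip-.062*N, ctrl.hold_point_z)
c,Q,o=pose()
p=grip+(.10)*N
rowsto(p,Rg,24)
E
```

```text
[ 0.48537047 -0.18194874  0.11588209] origin [ 0.51594689 -0.18705585  0.06218851] 0.0187
n 24 shift [-1.384  0.226 -2.859] turn [-0.0174  0.0382 -0.0145] | total cm [-56.95   2.87 -46.95] rad [-0.417  0.917 -0.349]
```

```bash
A='[[-1.38,0.23,-2.86],[-0.0174,0.0382,-0.0145],8.5]'
python3 -m jog '[[[-1.38,0.1,-2.86],[-0.017,0.038,-0.0145],8.5],[[-1.38,0.1,-2.86],[-0.017,0.038,-0.0145],8.5],[[-1.38,0.1,-2.86],[-0.017,0.038,-0.0145],8.5],[[-1.38,0.1,-2.86],[-0.017,0.038,-0.0145],8.5],[[-1.38,0.1,-2.86],[-0.017,0.038,-0.0145],8.5],[[-1.38,0.1,-2.86],[-0.017,0.038,-0.0145],8.5],[[-1.38,0.1,-2.86],[-0.017,0.038,-0.0145],8.5],[[-1.38,0.1,-2.86],[-0.017,0.038,-0.0145],8.5],[[-1.38,0.1,-2.86],[-0.017,0.038,-0.0145],8.5],[[-1.38,0.1,-2.86],[-0.017,0.038,-0.0145],8.5],[[-1.38,0.1,-2.86],[-0.017,0.038,-0.0145],8.5],[[-1.38,0.1,-2.86],[-0.017,0.038,-0.0145],8.5]]'
python3 - <<'E'
from h import *
rowsto(grip+.10*N,Rg)
E
```

```text
time_s: 1.1
eef_pos: [0.4075, 0.1922, 0.2259]
eef_rot: [-0.629, 0.684, 0.335, -0.153]
wrist_force: [0.0, 0.2, 0.8]
opening: 1.0
n 11 shift [-1.475  0.328 -3.013] turn [-0.0187  0.041  -0.0159] | total cm [-22.27   2.38 -29.18] rad [-0.206  0.451 -0.174]
```

```bash
python3 -m jog '[[[-1.47,0.33,-3.0],[-0.019,0.041,-0.016],8.5],[[-1.47,0.33,-3.0],[-0.019,0.041,-0.016],8.5],[[-1.47,0.33,-3.0],[-0.019,0.041,-0.016],8.5],[[-1.47,0.33,-3.0],[-0.019,0.041,-0.016],8.5],[[-1.47,0.33,-3.0],[-0.019,0.041,-0.016],8.5],[[-1.47,0.33,-3.0],[-0.019,0.041,-0.016],8.5],[[-1.47,0.33,-3.0],[-0.019,0.041,-0.016],8.5],[[-1.47,0.33,-3.0],[-0.019,0.041,-0.016],8.5],[[-1.47,0.33,-3.0],[-0.019,0.041,-0.016],8.5],[[-1.47,0.33,-3.0],[-0.019,0.041,-0.016],8.5],[[-1.47,0.33,-3.0],[-0.019,0.041,-0.016],8.5]]'
python3 - <<'E'
from h import *
rowsto(grip+.02*N,Rg,6)
E
```

```text
time_s: 2.02
eef_pos: [0.4311, -0.1896, 0.2028]
eef_rot: [-0.621, 0.733, 0.257, 0.107]
wrist_force: [0.3, 0.1, -0.6]
opening: 0.996
n 6 shift [0.121 1.355 0.257] turn [ 0.0033 -0.0032  0.0027] | total cm [0.66 8.12 1.62] rad [ 0.02  -0.019  0.016]
```

```bash
python3 -m jog '[[[0.12,1.35,0.26],[0.003,-0.003,0.003],8.5],[[0.12,1.35,0.26],[0.003,-0.003,0.003],8.5],[[0.12,1.35,0.26],[0.003,-0.003,0.003],8.5],[[0.12,1.35,0.26],[0.003,-0.003,0.003],8.5],[[0.12,1.35,0.26],[0.003,-0.003,0.003],8.5],[[0.12,1.35,0.26],[0.003,-0.003,0.003],8.5],[[0,0,0],[0,0,0],8.5]]'
python3 - <<'E'
from h import *
rowsto(grip-.019*N,Rg,4)
a=cam('side'); save('s1.png',a['frame'][150:320,180:400],3)
E
```

```text
time_s: 2.6
eef_pos: [0.4712, -0.195, 0.1294]
eef_rot: [-0.624, 0.735, 0.246, 0.101]
wrist_force: [-0.9, 0.9, 0.1]
opening: 0.996
n 4 shift [0.231 0.912 0.328] turn [ 0.0041 -0.0061 -0.0023] | total cm [0.92 3.64 1.34] rad [ 0.016 -0.024 -0.009]
```

View pics/s1.png

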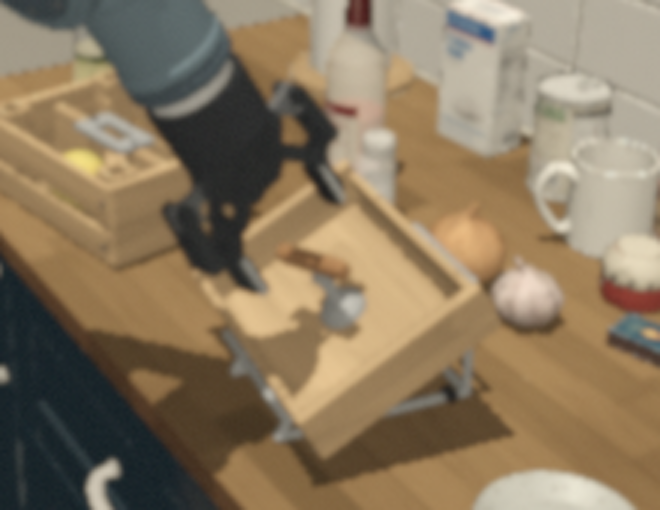

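```bash
python3 -m jog '[[[0.9,0,1.35],[0.016,-0.024,-0.009],8.5],[[0,0,0],[0,0,0],8.5]]'
python3 - <<'E'
from h import *
rowsto(grip-.019*N,Rg,1)
E
```

```text
time_s: 2.82
eef_pos: [0.4763, -0.1795, 0.1318]
eef_rot: [-0.626, 0.73, 0.258, 0.093]
wrist_force: [-0.0, 0.5, 0.1]
opening: 1.0
n 1 shift [-0.02   3.744 -0.094] turn [-0.0007  0.0003 -0.    ] | total cm [-0.02  3.74 -0.09] rad [-0.001  0.    -0.   ]
```

```bash
python3 -m jog '[[[0,1.25,-0.05],[0,0,0],8.5],[[0,1.25,-0.04],[0,0,0],8.5],[[0,1.2,0],[0,0,0],8.5],[[0,0,0],[0,0,0],8.5]]'
python3 - <<'E'
from h import *
rowsto(grip-.019*N,Rg,1)
E
```

```text
time_s: 3.15
eef_pos: [0.496, -0.1859, 0.1036]
eef_rot: [-0.623, 0.731, 0.26, 0.094]
wrist_force: [-0.6, -0.0, -0.2]
opening: 0.997
n 1 shift [-0.237  0.273  0.342] turn [0.0068 0.0022 0.0041] | total cm [-0.24  0.27  0.34] rad [0.007 0.002 0.004]
```

```bash
python3 -m jog '[[[-0.24,0.27,0.34],[0.007,0.002,0.004],8.5],[[0,0,0],[0,0,0],3],[[0,0,0],[0,0,0],1],[[0,0,0],[0,0,0],0.5],[[0,0,0],[0,0,0],0.5],[[0,0,0],[0,0,0],0.5],[[0,0,0],[0,0,0],0.5],[[0,0,0],[0,0,0],0.5]]'
python3 - <<'E'
from h import *
rowsto(grip-.019*N,Rg,1)
print(pose()[2]['opening']*85.4)
E
```

```text
time_s: 3.82
eef_pos: [0.4937, -0.1848, 0.1026]
eef_rot: [-0.625, 0.731, 0.259, 0.093]
wrist_force: [-0.5, 0.1, -3.3]
opening: 0.152
n 1 shift [-0.022  0.31   0.171] turn [0.0029 0.0008 0.0009] | total cm [-0.02  0.31  0.17] rad [0.003 0.001 0.001]
12.93943701433399
```

```bash
python3 -m jog '[[[0,-0.8,0],[0,0,0],0.5],[[0,-1.5,0],[0,0,0],0.5],[[0,-2,0],[0,0,0],0.5],[[0,-2.2,0],[0,0,0],0.5],[[0,-2.2,0],[0,0,0],0.5],[[0,-2.2,0],[0,0,0],0.5],[[0,-2,0],[0,0,0],0.5],[[0,-1,0],[0,0,0],0.5],[[0,0,0],[0,0,0],0.5]]'
python3 - <<'E'
from h import *
b=byaw+hang
p,R,o=pose();print(o['opening'])
rowsto(np.array([.47,-.10,.30]),yawR(b-.33))
a=cam('side'); save('s2.png',a['frame'][80:320,130:400],2.5)
E
```

```text
time_s: 4.57
eef_pos: [0.4154, -0.1651, 0.2161]
eef_rot: [-0.634, 0.726, 0.252, 0.086]
wrist_force: [0.4, 0.0, -5.9]
opening: 0.148
0.14770109092660064
n 5 shift [ 1.81  -1.35   0.825] turn [0.0376 0.     0.0929] | total cm [10.09 -5.2   3.7 ] rad [0.188 0.    0.464]
```

View pics/s2.png

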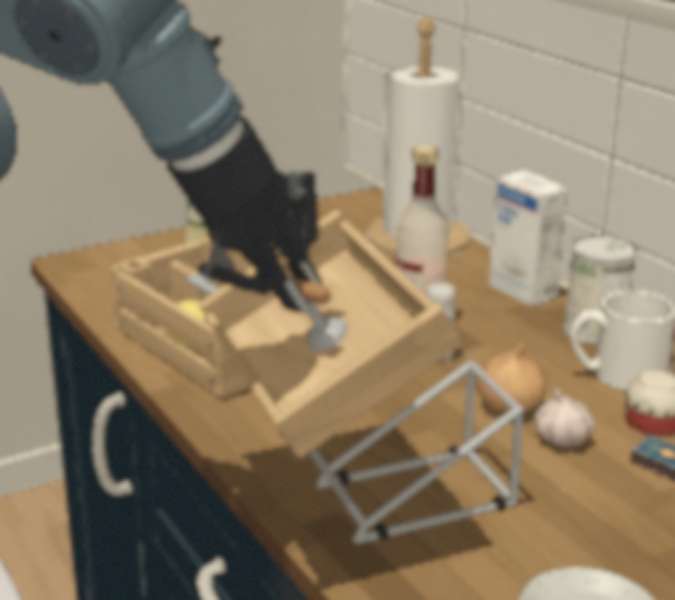

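```bash
python3 -m jog '[[[0.9,-1.8,0.4],[0.02,0,0.045],0.5],[[1.5,-1.5,0.7],[0.032,0,0.078],0.5],[[1.5,-1.3,0.7],[0.032,0,0.078],0.5],[[1.5,-1.2,0.7],[0.032,0,0.078],0.5],[[1.5,-1.2,0.7],[0.032,0,0.078],0.5],[[1.5,-1,0.7],[0.032,0,0.078],0.5],[[1,-1,0.7],[0.015,0,0.04],0.5],[[0,0,0],[0,0,0],0.5]]'
python3 - <<'E'
from h import *
rowsto(base+[-.0,0,.22],yawR(byaw+hang))
E
```

```text
time_s: 5.28
eef_pos: [0.4669, -0.0863, 0.3057]
eef_rot: [0.711, -0.693, -0.067, 0.102]
wrist_force: [-0.5, -0.3, -5.4]
opening: 0.15
n 8 shift [1.552 1.087 2.938] turn [-0.0049 -0.0417 -0.0052] | total cm [ 9.    8.93 24.81] rad [-0.039 -0.333 -0.041]
```

```bash
python3 -m jog '[[[0.8,0.2,1.5],[-0.004,-0.02,-0.005],0.5],[[1.5,0.4,2.6],[-0.005,-0.042,-0.005],0.5],[[1.5,0.4,2.9],[-0.005,-0.042,-0.005],0.5],[[1.5,0.4,2.9],[-0.005,-0.042,-0.005],0.5],[[1.5,0.4,2.9],[-0.005,-0.042,-0.005],0.5],[[1.5,0.4,2.9],[-0.005,-0.042,-0.005],0.5],[[1.5,0.4,2.9],[-0.005,-0.042,-0.005],0.5],[[1.5,0.4,2.9],[-0.005,-0.042,-0.005],0.5],[[0.8,0.2,1.5],[-0.003,-0.02,-0.003],0.5],[[0,0,0],[0,0,0],0.5]]'
python3 - <<'E'
from h import *
rowsto(base+[-.0,0,.26],yawR(byaw+hang))
a=cam('top');b=cam('side');np.savez('c1.npz',ps=pts(b),pt=pts(a),fs=b['frame'],ft=a['frame'])
save('t2.png',a['frame'][120:300,140:400],3);save('s3.png',b['frame'][40:300,100:360],2.3)
E
```

```text
time_s: 6.12
eef_pos: [0.4862, 0.1828, 0.2484]
eef_rot: [0.68, -0.673, -0.202, 0.21]
wrist_force: [-0.3, -1.2, -5.7]
opening: 0.153
n 1 shift [ 0.094 -1.171 -0.662] turn [-0.0126  0.0187 -0.0082] | total cm [ 0.09 -1.17 -0.66] rad [-0.013  0.019 -0.008]
```

View pics/t2.png

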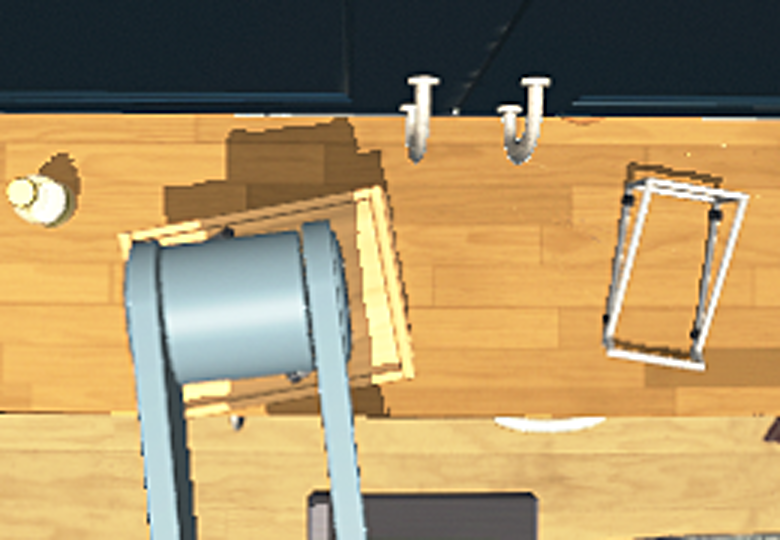

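View pics/s3.png

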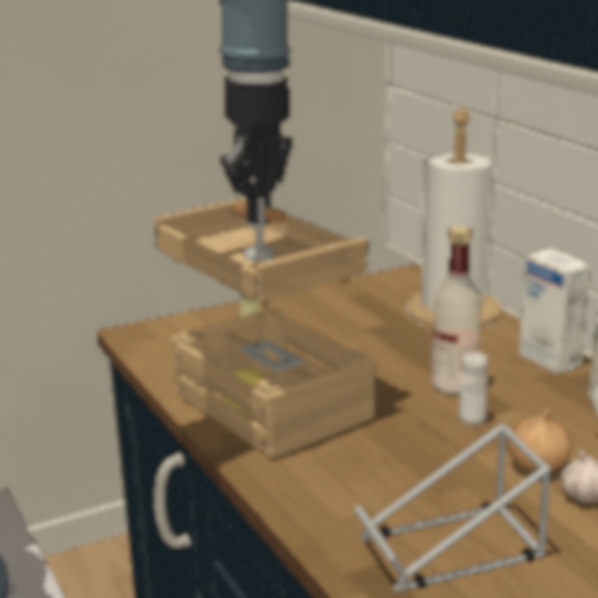

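```bash
cat > m.py <<'E'
from h import *
def rimfit(P,F,zlo,zhi):
    X,Y,Z=P[...,0],P[...,1],P[...,2]
    hsv=cv2.cvtColor(F,cv2.COLOR_RGB2HSV)
    m=(Y>.02)&(Y<.34)&(X>.34)&(X<.64)&(Z>zlo)&(Z<zhi)&(hsv[...,0]<30)&(hsv[...,1]>50)
    n,l,st,c=cv2.connectedComponentsWithStats(m.astype(np.uint8),connectivity=8)
    big=np.isin(l,[i for i in range(1,n) if st[i,4]>15]); q=P[big]
    r=cv2.minAreaRect(q[:,:2].astype(np.float32)); return r,q
E
python3 - <<'E'
from m import *
p,R,o=pose(); zt=p[2]-.045
print('tcp',p,'yaw',np.arctan2(R[1,0],R[0,0]))
d=np.load('c1.npz')
for k in 'ts':
    P=d['p'+k];F=d['f'+k]
    r,q=rimfit(P,F,zt+.03,zt+.055);print(k,'rim',r,len(q),'z pct',np.percentile(q[:,2],[5,50,90,97]).round(4))
    # level: top points
    c=np.array(r[0]);
    top=q[q[:,2]>np.percentile(q[:,2],40)]
    A=np.c_[top[:,:2]-c,np.ones(len(top))];s=np.linalg.lstsq(A,top[:,2],rcond=None)[0];print(' tilt',s, (A@s-top[:,2]).std())
    r,q=rimfit(P,F,.082,.1);print(k,'base',r,len(q))
E
```

```text
tcp [0.48652723 0.18006801 0.24871747] yaw 0.5887048829914799
t rim ((0.48467862606048584, 0.18416261672973633), (0.1601092368364334, 0.2185869961977005), 10.91966438293457) 481 z pct [0.2341 0.2407 0.2464 0.2481]
 tilt [ 0.0031191  -0.01307274  0.24271005] 0.002557026068432383
t base ((0.0, 0.0), (0.0, 0.0), 0.0) 0
s rim ((0.4833619296550751, 0.1796521544456482), (0.1635458916425705, 0.22334344685077667), 11.837679862976074) 611 z pct [0.2343 0.2395 0.2468 0.2492]
 tilt [0.0039627  0.01214147 0.24341044] 0.0031604337779173263
s base ((0.4909176230430603, 0.17548072338104248), (0.16424457728862762, 0.22671669721603394), 9.725617408752441) 633
```

```bash
sed -i 's/^hang=.408/hang=.408;hp=.395/' h.py
cat >> h.py <<'E'
Pt=base+[.0016,-.0014,0]; Rt=yawR(byaw+hp)
E
python3 - <<'E'
from h import *
rowsto(Pt+[0,0,.20],Rt,1)
E
```

```text
n 1 shift [ 0.333  4.861 -0.686] turn [-0.0111  0.0286 -0.0101] | total cm [ 0.33  4.86 -0.69] rad [-0.011  0.029 -0.01 ]
```

```bash
python3 -m jog '[[[0.33,0.8,-0.69],[-0.011,0.029,-0.01],0.5],[[0,1.3,0],[0,0,0],0.5],[[0,1.3,0],[0,0,0],0.5],[[0,1,0],[0,0,0],0.5],[[0,0.4,0],[0,0,0],0.5],[[0,0,0],[0,0,0],0.5],[[0,0,0],[0,0,0],0.5]]'
python3 - <<'E'
from h import *
rowsto(Pt+[0,0,.17],Rt,1)
E
```

```text
time_s: 6.8
eef_pos: [0.4941, 0.1686, 0.1948]
eef_rot: [-0.68, 0.681, 0.191, -0.192]
wrist_force: [0.6, -0.2, -4.9]
opening: 0.151
n 1 shift [0.26  2.483 0.755] turn [ 0.0011 -0.0108 -0.0016] | total cm [0.26 2.48 0.75] rad [ 0.001 -0.011 -0.002]
```

```bash
python3 -m jog '[[[0.26,0,0.75],[0,-0.011,0],0.5],[[0,0,0],[0,0,0],0.5],[[0,0,0],[0,0,0],0.5],[[0,0,0],[0,0,0],0.5]]'
python3 - <<'E'
from h import *
rowsto(Pt+[0,0,.17],Rt,1)
E
```

```text
time_s: 7.13
eef_pos: [0.4937, 0.1769, 0.1969]
eef_rot: [-0.679, 0.68, 0.196, -0.195]
wrist_force: [-0.3, 0.3, -6.1]
opening: 0.15
n 1 shift [-0.141  2.691  0.031] turn [0.0023 0.0006 0.0016] | total cm [-0.14  2.69  0.03] rad [0.002 0.001 0.002]
```

Run:
```python
from m import *
p,R,o=pose(); zt=p[2]-.046
print('tcp',p,'yaw',np.arctan2(R[1,0],R[0,0]))
for k in ('top','side'):
    c=cam(k);P=pts(c);F=c['frame']
    r,q=rimfit(P,F,zt+.03,zt+.055);print(k,'rim',np.round(r[0],4),np.round(r[1],4),r[2],len(q))
    m=q[:,2]>zt+.039; t=q[m]; A=np.c_[t[:,:2]-r[0],np.ones(len(t))];s=np.linalg.lstsq(A,t[:,2],rcond=None)[0];print(' plane',s.round(4))
    r,q=rimfit(P,F,.082,.1);print(k,'base',np.round(r[0],4),np.round(r[1],4),r[2],len(q))
save('s4.png',F[120:290,150:310],4)
print(pose()[0])
```

```text
tcp [0.49368965 0.17692204 0.19691351] yaw 0.5605636842121678
top rim [0.4929 0.1793] [0.1608 0.2202] 9.02277660369873 518
 plane [-2.100e-03 -1.000e-04  1.934e-01]
top base [0. 0.] [0. 0.] 0.0 0
side rim [0.4927 0.178 ] [0.165  0.2283] 8.24825382232666 714
 plane [0.0005 0.0024 0.1938]
side base [0.4902 0.1763] [0.1639 0.2278] 10.145198822021484 513
[0.4937257  0.1768065  0.19688687]
```

View pics/s4.png

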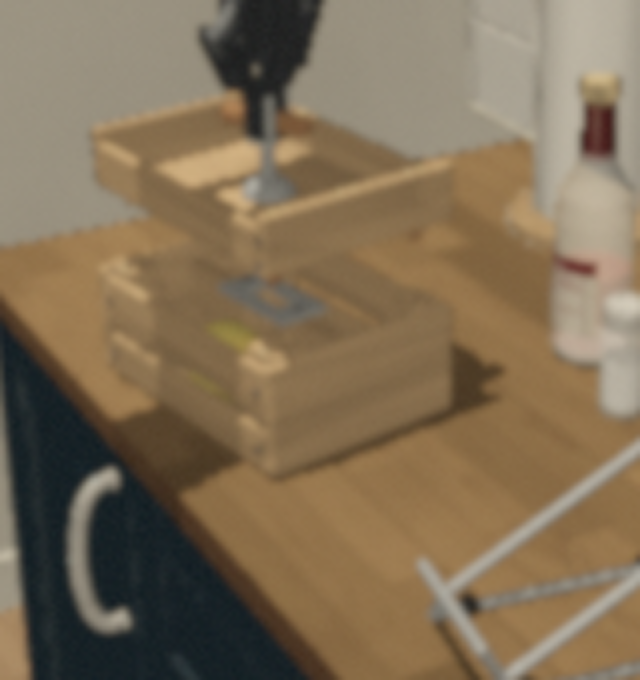

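```bash
cat >> h.py <<'E'
Pt=np.array([.4915,.1755,0]); Rt=yawR(.575)
E
python3 - <<'E'
from h import *
rowsto(Pt+[0,0,.157],Rt,1)
E
```

```text
n 1 shift [-0.265  3.988  0.017] turn [ 0.0025 -0.0146  0.0016] | total cm [-0.26  3.99  0.02] rad [ 0.002 -0.015  0.002]
```

```bash
python3 -m jog '[[[-0.26,0,0.02],[0.002,-0.015,0.002],0.5],[[0,0.8,0],[0,0,0],0.5],[[0,1,0],[0,0,0],0.5],[[0,1,0],[0,0,0],0.5],[[0,0.8,0],[0,0,0],0.5],[[0,0.3,0],[0,0,0],0.5],[[0,0,0],[0,0,0],0.5],[[0,0,0],[0,0,0],0.5],[[0,0,0],[0,0,0],0.5]]'
python3 - <<'E'
from h import *
rowsto(Pt+[0,0,.157],Rt,1)
E
```

```text
time_s: 7.98
eef_pos: [0.49, 0.1752, 0.1521]
eef_rot: [-0.678, 0.678, 0.2, -0.202]
wrist_force: [-0.4, -0.5, -5.9]
opening: 0.148
n 1 shift [ 0.136 -0.49  -0.059] turn [-0.0009  0.0022 -0.0032] | total cm [ 0.14 -0.49 -0.06] rad [-0.001  0.002 -0.003]
```

```bash
python3 -m jog '[[[0.14,0,-0.06],[0,0.002,-0.003],0.5],[[0,0,0],[0,0,0],0.5],[[0,0.3,0],[0,0,0],0.5],[[0,0.3,0],[0,0,0],0.5],[[0,0.3,0],[0,0,0],0.5],[[0,0,0],[0,0,0],0.5],[[0,0,0],[0,0,0],0.5]]'
python3 - <<'E'
from h import *
rowsto(Pt+[0,0,.136],Rt,1)
E
```

```text
time_s: 8.57
eef_pos: [0.4931, 0.1757, 0.1439]
eef_rot: [0.678, -0.678, -0.202, 0.199]
wrist_force: [0.2, -0.4, -6.1]
opening: 0.149
n 1 shift [-0.145  0.793  0.068] turn [ 0.0007 -0.      0.0032] | total cm [-0.14  0.79  0.07] rad [ 0.001 -0.     0.003]
```

```bash
python3 -m jog '[[[-0.1,0.25,0.04],[0,0,0.003],0.5],[[0,0.25,0],[0,0,0],0.5],[[0,0.25,0],[0,0,0],0.5],[[0,0.1,0],[0,0,0],0.5],[[0,0,0],[0,0,0],0.5],[[0,0,0],[0,0,0],0.5]]'
python3 - <<'E'
from h import *
rowsto(Pt+[0,0,.136],Rt,1)
print(pose()[2]['wrist_force'],pose()[2]['torque'])
E
```

```text
time_s: 9.07
eef_pos: [0.4926, 0.1757, 0.1358]
eef_rot: [-0.678, 0.678, 0.201, -0.2]
wrist_force: [-1.1, -0.6, -4.8]
opening: 0.155
n 1 shift [-0.097 -0.024  0.043] turn [0.0014 0.0002 0.0012] | total cm [-0.1  -0.02  0.04] rad [0.001 0.    0.001]
[-1.05188516 -0.6324321  -4.83521397] [-0.05900054  0.08080577 -0.04250567]
```

```bash
python3 -m jog '[[[0,0.2,0],[0,0,0],0.5],[[0,0.2,0],[0,0,0],0.5],[[0,0,0],[0,0,0],0.5]]'; python3 -m jog '[[[0,0.15,0],[0,0,0],0.5],[[0,0.1,0],[0,0,0],0.5],[[0,0,0],[0,0,0],0.5]]'
```

```text
time_s: 9.32
eef_pos: [0.4931, 0.1757, 0.1342]
eef_rot: [-0.678, 0.679, 0.202, -0.2]
wrist_force: [-0.3, 0.6, -4.0]
opening: 0.149
time_s: 9.57
eef_pos: [0.4934, 0.1758, 0.1342]
eef_rot: [-0.677, 0.679, 0.202, -0.2]
wrist_force: [-1.7, -0.9, -2.3]
opening: 0.151
```

```bash
python3 -m jog '[[[0,0.3,0],[0,0,0],0.5],[[0,0.3,0],[0,0,0],0.5],[[0,0.3,0],[0,0,0],0.5]]'
python3 - <<'E'
from m import *
p,R,o=pose(); 
print('tcp',p,'yaw',np.arctan2(R[1,0],R[0,0]),o['wrist_force'])
for k in ('top','side'):
    c=cam(k);P=pts(c);F=c['frame']
    r,q=rimfit(P,F,.125,.145);print(k,'rim',np.round(r[0],4),np.round(r[1],4),r[2],len(q),np.percentile(q[:,2],[5,50,90]))
    m=q[:,2]>.129; t=q[m]; A=np.c_[t[:,:2]-r[0],np.ones(len(t))];s=np.linalg.lstsq(A,t[:,2],rcond=None)[0];print(' plane',s.round(4))
save('s5.png',F[140:260,160:310],4)
E
```

```text
time_s: 9.82
eef_pos: [0.494, 0.1761, 0.1332]
eef_rot: [-0.677, 0.679, 0.202, -0.2]
wrist_force: [-16.0, -2.9, 28.2]
opening: 0.152
tcp [0.49403584 0.17612908 0.13318039] yaw 0.576913675163922 [-15.98220595  -2.8672499   28.18562326]
top rim [0.4927 0.1784] [0.1571 0.2209] 9.401844024658203 227 [0.12789558 0.13239593 0.13607462]
 plane [0.0034 0.0021 0.1331]
side rim [0.493  0.1752] [0.1625 0.2271] 10.142576217651367 395 [0.12556851 0.13131177 0.13552368]
 plane [-0.002  -0.0003  0.133 ]
```

View pics/s5.png

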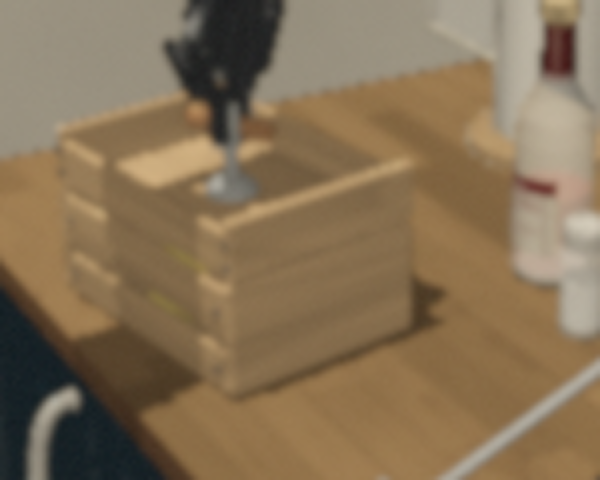

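```bash
python3 -m jog '[[[-0.15,-0.1,0.1],[0,0,0],0.5],[[0,0,0],[0,0.06,0],0.5],[[0,0,0],[0,0.09,0],0.5],[[0,0,0],[0,0.09,0],0.5],[[0,0,0],[0,0.09,0],0.5],[[0,0,0],[0,0.05,0],0.5],[[0,0,0],[0,0,0],0.5]]'
python3 - <<'E'
from h import *
p,R,o=pose();print('yaw',np.arctan2(R[1,0],R[0,0]),'tilt',R[:,1],o['torque'])
rowsto(Pt+[0,0,.134],yawR(byaw),1)
E
```

```text
time_s: 10.5
eef_pos: [0.4927, 0.1773, 0.1354]
eef_rot: [-0.704, 0.704, 0.067, -0.061]
wrist_force: [-2.9, -1.6, 1.5]
opening: 0.148
yaw 0.18088633084778769 tilt [ 7.48793280e-03  3.08142823e-04 -9.99971918e-01] [-0.20755384  0.56087688  0.05353613]
n 1 shift [-0.148  0.135 -0.157] turn [0.001  0.0159 0.0074] | total cm [-0.15  0.13 -0.16] rad [0.001 0.016 0.007]
```

```bash
python3 -m jog '[[[-0.05,0.3,0],[0,0.016,0.007],0.5],[[0,0.4,0],[0,0,0],0.5],[[0,0.4,0],[0,0,0],0.5],[[0,0.4,0],[0,0,0],0.5],[[0,0.3,0],[0,0,0],0.5]]'
python3 - <<'E'
from h import *
p,R,o=pose();print('yaw',np.arctan2(R[1,0],R[0,0]),'tilt',R[:,1],o['torque'])
E
```

```text
time_s: 10.92
eef_pos: [0.4939, 0.1773, 0.1197]
eef_rot: [-0.704, 0.705, 0.061, -0.058]
wrist_force: [-15.8, -4.4, 37.4]
opening: 0.15
yaw 0.16865421436330805 tilt [ 3.21108609e-03 -7.32091209e-04 -9.99994576e-01] [-1.25182298  2.62108473 -0.04670118]
```

```bash
python3 -m jog '[[[-0.1,0.0,0],[0,0.05,0],0.5],[[0,0.1,0],[0,0.1,0],0.5],[[0,0.1,0],[0,0.1,0],0.5],[[0,0.1,0],[0,0.1,0],0.5],[[0,0.1,0],[0,0.1,0],0.5]]'
python3 - <<'E'
from h import *
p,R,o=pose();print('yaw',np.arctan2(R[1,0],R[0,0]),'tilt',R[:,1],o['torque'])
E
```

```text
time_s: 11.33
eef_pos: [0.493, 0.1768, 0.1203]
eef_rot: [-0.699, 0.7, -0.102, 0.104]
wrist_force: [-9.8, -5.3, 15.1]
opening: 0.154
yaw -0.29215642496696803 tilt [ 0.00234344 -0.00263205 -0.99999379] [-0.78563923  1.82216576  0.07844641]
```

Turning past the slot (−0.29 vs 0.165). Continue to the stop at about yaw −0.78.

```bash
python3 -m jog '[[[0,0.15,0],[0,0.1,0],0.5],[[0,0.1,0],[0,0.1,0],0.5],[[0,0.1,0],[0,0.1,0],0.5],[[0,0.1,0],[0,0.1,0],0.5],[[0,0.1,0],[0,0.08,0],0.5],[[0,0.1,0],[0,0.04,0],0.5]]'
python3 - <<'E'
from h import *
p,R,o=pose();print('yaw',np.arctan2(R[1,0],R[0,0]),'tilt',R[:,1],o['torque'])
E
```

```text
time_s: 11.83
eef_pos: [0.4926, 0.1773, 0.1204]
eef_rot: [-0.645, 0.648, -0.286, 0.287]
wrist_force: [-8.2, -1.2, 15.8]
opening: 0.149
yaw -0.8343525919219156 tilt [ 8.78217830e-04 -3.73977341e-03 -9.99992621e-01] [-0.14869589  1.61196231  0.82049941]
```

```bash
python3 -m jog '[[[0,-0.05,0],[0,-0.01,0],0.5],[[0,0,0],[0,0,0],4.5],[[0,0,0],[0,0,0],4.5],[[0,0,0],[0,0,0],4.5],[[0,0,0],[0,0,0],4.5],[[0,0,0],[0,0,0],4.5]]'; python3 -m jog '[[[0,-1,0],[0,0,0],4.5],[[0,-2,0],[0,0,0],4.5],[[0,-2,0],[0,0,0],4.5],[[0,-3,0],[0,0,0],4.5],[[0,-3,0],[0,0,0],4.5],[[0,-3,0],[0,0,0],4.5]]'
```

```text
time_s: 12.33
eef_pos: [0.494, 0.1774, 0.1192]
eef_rot: [-0.648, 0.648, -0.281, 0.285]
wrist_force: [0.7, 0.4, -0.1]
opening: 0.528
time_s: 12.83
eef_pos: [0.4891, 0.177, 0.2591]
eef_rot: [-0.645, 0.651, -0.286, 0.28]
wrist_force: [0.7, -0.3, 0.5]
opening: 0.526
```

```bash
python3 -m jog '[[[2,-1,-1.8],[0,0,0],4.5],[[2.6,-1,-2.4],[0,0,0],4.5],[[2.6,0,-2.4],[0,0,0],4.5],[[2.6,0,-2.4],[0,0,0],4.5],[[2.6,0,-2.4],[0,0,0],4.5],[[2.6,0,-2.4],[0,0,0],4.5],[[2.6,0,-2.4],[0,0,0],4.5],[[2,0,-1.8],[0,0,0],4.5],[[0,0,0],[0,0,0],4.5],[[0,0,0],[0,0,0],4.5]]'
python3 - <<'E'
from m import *
c=cam('top');P=pts(c);F=c['frame']
r,q=rimfit(P,F,.125,.145);print('rim',r,len(q))
t=q[q[:,2]>.128]; A=np.c_[t[:,:2]-r[0],np.ones(len(t))];s=np.linalg.lstsq(A,t[:,2],rcond=None)[0];print('plane',s.round(4))
X=P-[*r[0],0]; a=np.radians(r[2]); u=X[...,0]*np.cos(a)+X[...,1]*np.sin(a); v=-X[...,0]*np.sin(a)+X[...,1]*np.cos(a)
m=(abs(u)<.045)&(abs(v)<.045)&(P[...,2]>.125); w=np.c_[u[m],v[m]].astype(np.float32); print('bar',cv2.minAreaRect(w),m.sum(),'top z',np.percentile(P[m][:,2],[10,50,90]))
_,_,V=np.linalg.svd(w-w.mean(0));d=V[0]*np.sign(V[0][1]);print('turn cw',np.arctan2(d[0],d[1]))
save('t3.png',F[140:290,150:330],4)
E
```

```text
time_s: 13.67
eef_pos: [0.4965, -0.0997, 0.3023]
eef_rot: [0.649, -0.648, 0.273, -0.289]
wrist_force: [0.5, 0.5, -0.0]
opening: 0.527
rim ((0.4914110004901886, 0.17925146222114563), (0.15896956622600555, 0.2208673357963562), 9.244646072387695) 557
plane [ 3.00e-03 -1.00e-04  1.35e-01]
bar ((0.000315224751830101, 3.479793667793274e-05), (0.06992141902446747, 0.013565986417233944), 36.36135482788086) 139 top z [0.13847712 0.14248091 0.14604936]
turn cw 0.9609338
```

View pics/t3.png

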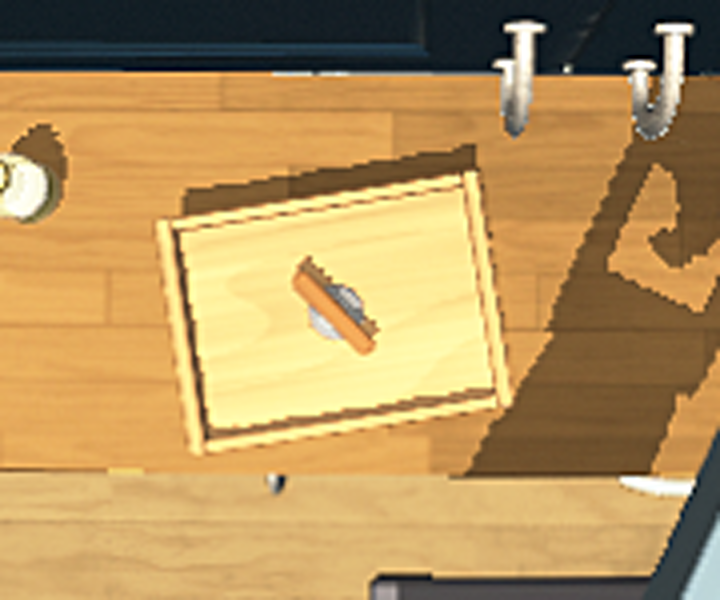

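```bash
python3 -c "
from bench import ctrl; print(ctrl.hand_in())"
```

```text
the job is handed in; nothing more can be done
None
```

The carrier is back together and locked, and I handed the job in at about 14 s on the robot's clock. The hand-in gives no verdict, so what follows is from my own measurements.

I lifted the top tray off the stand along its own z, levelled it and lowered it onto the base with the lugs in the sockets. I turned the handle into line with the slot and pressed it 16 mm down. I then turned it clockwise to its stop, let go and backed away.

| Check after release (top camera) | Measured | Needed |
|---|---|---|
| Top tray centre against the base's starting position | about 1.4 mm | within 4 mm |
| Top tray yaw against the base's starting yaw | about 0.004 rad | within 0.06 rad |
| Top tray tilt | about 0.003 rad | within 0.03 rad |
| Top tray rim height | 135 mm (134 mm expected when home) | origin 87 to 92.5 mm above the base, so rim at 131 to 136.5 mm |
| Handle turned clockwise | 0.96 rad (stop is at 0.95) | at least 0.7 rad |
| Handle bar top | about 142 mm (144 mm expected fully pressed) | at least 13 mm pressed, so at or below about 147 mm |

- **Forces:** the wrist force readings I took peaked at about 41 N, during the pressing. I had no direct reading of the force between the trays, and the wrist was sampled only at the end of each move.
- **Camera disagreement:** the two cameras differed by up to about 3 mm in y. I trusted the top camera, because its outline matched the tray's given size.
- **Not measured:** the base was hidden under the top tray at the end, so the comparison is with where it stood at the start. I saw no sign that the shaker or oil bottle had moved, but I did not measure them.

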